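Right the fallen aerosol can and park it in the caddy

TASK

The red aerosol can has fallen over on the bench. Stand it upright on its base on the bench top and let go of it; then take it again by its upper end from above and put it away upright in the empty bay of the yellow caddy. Set it down, do not drop it, and leave the mug, tape roll, multimeter and cutters where they are.

Things in the scene. Friction and masses are not known exactly. Their poses are not given: they have to be found in the camera images.
- can: Red aerosol can, about 0.25 kg, 198 mm tall; 58 mm in diameter up to 153 mm above its base, then a shoulder narrowing to 34 mm at 184 mm, and a 16 mm nozzle. Origin: centre of its base; z axis: from base to nozzle. At the start it lies on its side on the bench, its axis 29 mm up, its nozzle pointing roughly to the right (-y, within 20 degrees). It can roll.
- caddy: Yellow open-topped steel caddy, fixed to the bench, 195 mm (own x) by 100 mm (own y), 80 mm high, walls and floor 5 mm, split by one wall across its middle into two bays, each 90 x 90 mm inside. Origin: centre of its underside, at bench height. It may be turned any way round. A blue and silver solder spool (56 mm wide, 40 mm tall), fixed, fills the bay at its -x end.
- bay (a point): Centre of the inner floor of the empty bay of the caddy (its +x end), 5 mm above the bench. Keep the arm clear of the room: a shelf hangs over the back of the bench (underside 0.55 m above it, front edge at x = 0.61 m), and a wall stands at the right (y = -0.50 m, from x = 0.56 m on).
- mug: Orange mug, 101 mm high, 81 mm in diameter, with a handle; leave alone. Origin: on its underside, midway along its 113 mm length with the handle.
- tape_roll: Black tape roll lying flat, 62 mm in diameter, 19 mm high; leave alone. Origin: centre of its underside.
- multimeter: Yellow and grey multimeter lying on its back, 149 x 75 x 51 mm; leave alone. Origin: centre of its underside.
- cutters: Blue-handled side cutters lying flat, 154 x 62 x 19 mm; leave alone. Origin: centre of its underside.

How it is judged:
On the way:
1. the can stands upright on the bench top, outside the caddy, and has been let go of (angle between can's own z axis and vertical below 0.1 rad and height (world z) of can below 0.004 m and horizontal distance between can and bay above 0.06 m and contact force between the fingers and can below 0.1 N and linear speed of can below 0.05 m/s), for 0.2 s.
At the end, for the whole second after the job is handed in: The can stands upright (within 0.1 rad) on the floor of the caddy's empty bay (base within 6 mm of the floor height and within 30 mm of the bay's centre), at rest and released (angle between can's own z axis and vertical below 0.1 rad and horizontal distance between can and bay below 0.03 m and z of can in the frame of bay between -0.006 and 0.006 m and linear speed of can below 0.02 m/s); the robot touches nothing.
It fails at once if the can is dropped, thrown or let fall over (faster than 0.5 m/s while the fingers do not hold it) (linear speed of can above 0.5 m/s and contact force between the fingers and can below 0.1 N).
It fails at once if the mug, tape roll, multimeter or cutters are moved by more than 30 mm, or the mug is tipped over (distance of any of mug, tape_roll, multimeter, cutters from where it was at the start of the episode above 0.03 m or angle between mug's own z axis and vertical above 0.5 rad).
It also fails if it takes over 64 s, if anything falls off the work surface, if the arm or the gripper's body presses on something with over 40 N, if the wrist force passes 120 N, or if a joint passes its speed limit or range.

ROBOT

A 6-joint arm with a two-finger parallel gripper is mounted at the origin on a cart in front of the work surface, level with it; the furniture and walls round the work are solid. World frame = base frame: x ahead of the robot, y to its left, z up, the work surface at z = 0. Lengths are in m, angles in rad, forces in N, time in s.
With the tool pointing down it reaches from about 0.35 to 0.775 m from the base axis. Payload 7.3 kg.
Tool frame: the origin (TCP) lies midway between the tips of the shut fingers; the grasp point (between the pads) lies 19 mm behind it (robot.tcp_to_grasp is the distance from the TCP to the grasp point, in m); z points along the fingers, y is the line along which they close (so a half turn about z gives the same grasp; the last joint's range is limited). The gripper opens to 92 mm and grips with 3 to 60 N. Pads are 19 mm wide; open, the fingers measure 130 mm over their backs; the gripper's body (75 mm by 190 mm) begins 47 mm behind the grasp point.
Start: joints at [0.996, 0.342, 1.524, -0, 1.275, -0.146], TCP at [0.218, 0.477, 0.227] pointing down, gripper open.
Joint ranges: [-2.53, 2.53], [-0.77, 2.02], [0.04, 2.7], [-1, 4.14], [0.28, 2.66], [-3.11, 3.11]. Speed limits (rad/s): [2.57, 2.57, 3.14, 3.14, 3.14, 3.14].

INTERFACE

Orientations are given as [roll, pitch, yaw] about the fixed x, y, z axes, in that order (R = Rz(yaw) Ry(pitch) Rx(roll)).
In Python, from cell import readout, cams, ticket, robot gives the robot as it stands. The module is installed in compiled form; this text tells all that it offers.
- The arm moves only by the tool jog_arm, never from a script. Its argument "plan" is a list of rows, each a list of 5 numbers: the shift along the world's x, y, z each as a share of 0.08 m, from -1 to 1, then the turn about the world's z as a share of 90 degrees, from -1 to 1, then the opening, from -1 (shut) to 1 (fully open). A call has 1 to 12 rows; each row is the pose to reach, as a shift and turn from the pose commanded when the call began; what a row does not reach only later rows make up. A row lasts 1/10 s, in which the tool goes at most 50 mm and 8.59 degrees, less where a joint would pass 70% of its speed; a pose out of reach is approached as far as the arm can. A call with a number of a shift or a turn outside -1 to 1 is refused whole. A call with a gripper value outside its range is refused whole. The fingers move at their own pace and stop on an object; "squeeze" is the grip in N (left out, the last holds). Time passes only in rows, so rows that repeat a pose let the fingers close. It gives the time, the measured TCP pose, the force, the opening and the grip force at its end, in the units of the state.
- readout.observe(): the state, without advancing time (a new reading comes with each control period).
- cams.read_camera(name): name is "scene" or "top" or "wrist"; returns the picture (420x560x3 uint8, blue, green, red); there is no depth.
- cams.calibration(name): a dict with "K" (3x3 intrinsics, pixels), "world_from_camera" (4x4, takes a point from camera to world coordinates). Camera axes: x right, y down, z forward; pixel columns grow to the right and rows downward; lengths in m; the calibration is good to about 2 mm. The wrist camera is an equidistant fisheye: a pixel r from the principal point sees the ray r / f radians off the axis. A picture is of the moment at which its call begins: read the wrist's pose just before it. calibration takes no time and is no camera call; for the wrist camera it gives the pose at the moment of the call.
- ticket.hand_in(): hands the job in; it is judged then, once.
The state is a dict: "time": time; "qpos": joint angles; "qvel": joint speeds; "joint_efforts": joint torques, N m; "tool_pos": TCP position; "tool_rot": TCP orientation; "contact_force": force on the tool from outside, world axes, zero at the start; "torque": the same for the moment, N m; "opening": finger opening in m; "grip_force": force on a finger pad.
Only numpy, scipy, OpenCV 4.12 (cv2) and the standard library are available. Lean on these libraries where they do the work, as an engineer would, in place of code of your own. Each camera call takes 0.05 s, during which the arm holds its last target. There are 200 camera calls.

## Working session

There is one attempt and no reset: what is moved stays moved. The work goes in short steps, Python scripts to look and compute and a tool call to move; the robot and the scene stay as the last step left them, time stands still between calls to the robot, and variables do not carry over. Pictures are saved under pics/ and viewed, at most 13 in all, crops included, and the job is handed in when it is done.

Besides the shell and the picture viewer there is one more tool, called after "Request:" as a command line: name --pt "numbers of a row" for each row, then --argument value for the rest. jog_arm: Moves the arm, as the interface text tells. Shift numbers are shares of 0.08 m and turn numbers shares of 90 degrees, none past 1 either way. Its arguments: {"type":"object","properties":{"plan":{"type":"array"},"squeeze":{"type":"number"}},"required":["plan"]}

```bash
mkdir -p pics
cat > h.py <<'E'
import numpy as np, cv2
from cell import readout, cams, ticket, robot
def ray(cal,u,v):
    K=cal["K"];T=np.array(cal["world_from_camera"])
    d=T[:3,:3]@np.linalg.inv(np.array(K))@np.array([u,v,1.]);return T[:3,3],d
def onplane(cal,u,v,z):
    o,d=ray(cal,u,v);return o+d*(z-o[2])/d[2]
def proj(cal,p):
    T=np.linalg.inv(np.array(cal["world_from_camera"]));q=np.array(cal["K"])@(T[:3,:3]@np.array(p)+T[:3,3]);return q[:2]/q[2]
E
python3 - <<'E'
from h import *
s=readout.observe();print({k:np.round(s[k],3) for k in("time","tool_pos","tool_rot","opening")})
for n in("scene","top"):
    cv2.imwrite(f"pics/{n}0.png",cams.read_camera(n));c=cams.calibration(n);print(n,np.round(c["K"],1).tolist(),np.round(c["world_from_camera"],3).tolist())
E
```

```text
{'time': np.float64(0.0), 'tool_pos': array([0.218, 0.477, 0.226]), 'tool_rot': array([-3.14 , -0.   ,  2.713]), 'opening': np.float64(0.092)}
scene [[405.2, 0.0, 271.5], [0.0, 405.2, 214.6], [0.0, 0.0, 1.0]] [[0.907, -0.153, 0.392, 0.175], [-0.42, -0.385, 0.822, -0.784], [0.025, -0.91, -0.414, 0.465], [0.0, 0.0, 0.0, 1.0]]
top [[404.8, 0.0, 271.7], [0.0, 404.8, 207.2], [0.0, 0.0, 1.0]] [[0.03, -0.994, 0.109, 0.445], [-0.999, -0.027, 0.026, 0.019], [-0.023, -0.109, -0.994, 1.107], [0.0, 0.0, 0.0, 1.0]]
```

View pics/top0.png

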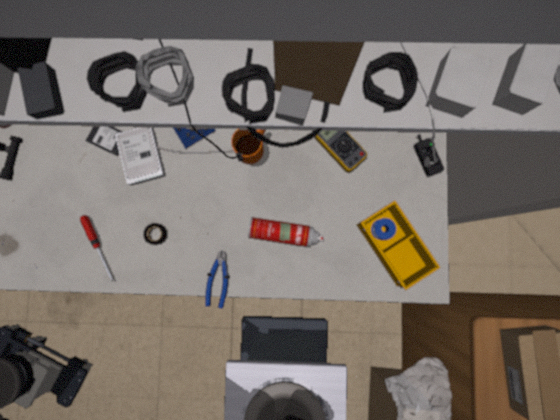

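View pics/scene0.png

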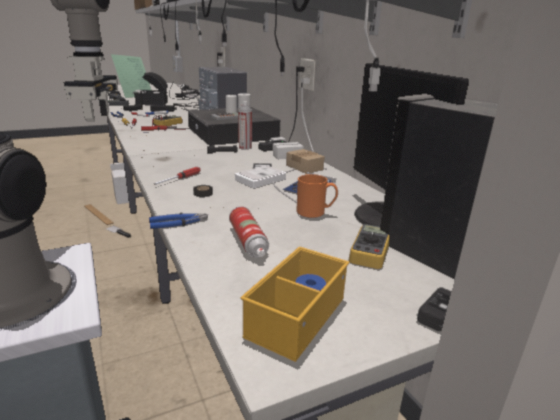

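Top view: the can runs from about (250,229) at its base to (323,238) at the nozzle. The caddy is around (398,245), with the spool bay at (383,229) and the empty bay near (413,262). The cutters are near (218,280), clear of the can's base. The scene view agrees.

Run:
```python
from h import *
im=cv2.imread("pics/top0.png");c=cams.calibration("top")
hsv=cv2.cvtColor(im,cv2.COLOR_BGR2HSV)
def big(m,x0,x1,y0,y1):
    z=np.zeros_like(m);z[y0:y1,x0:x1]=m[y0:y1,x0:x1]
    cs,_=cv2.findContours(z,cv2.RETR_EXTERNAL,cv2.CHAIN_APPROX_NONE);return max(cs,key=cv2.contourArea)
red=cv2.inRange(hsv,(0,140,60),(8,255,255))|cv2.inRange(hsv,(172,140,60),(180,255,255))
red=cv2.morphologyEx(red,cv2.MORPH_CLOSE,np.ones((15,15)))
k=big(red,240,335,205,260);r=cv2.minAreaRect(k)
W=[onplane(c,u,v,.029)[:2] for u,v in cv2.boxPoints(r)];print("can red box",np.round(W,3).tolist())
print("nozzle tip",onplane(c,323.5,239,.029).round(3))
yel=cv2.inRange(hsv,(15,120,60),(35,255,255))
k=big(yel,345,448,190,300);r=cv2.minAreaRect(k);b=cv2.boxPoints(r)
W=np.array([onplane(c,u,v,.08)[:2] for u,v in b]);print("caddy px",b.round(1).tolist(),W.round(3).tolist(),W.mean(0),[np.linalg.norm(W[i]-W[i-1]).round(3) for i in range(4)])
cv2.drawContours(im,[b.astype(int)],-1,(255,0,255),1)
cv2.imwrite("pics/crop1.png",cv2.resize(im[185:305,240:450],None,fx=3.8,fy=3.8,interpolation=cv2.INTER_CUBIC))
```

```text
can red box [[0.482, 0.103], [0.534, 0.097], [0.514, -0.054], [0.463, -0.047]]
nozzle tip [ 0.482 -0.093  0.029]
caddy px [[356.5, 224.6999969482422], [394.5, 199.3000030517578], [439.6000061035156, 266.8999938964844], [401.5, 292.29998779296875]] [[0.518, -0.17], [0.586, -0.266], [0.419, -0.377], [0.354, -0.283]] [ 0.46912637 -0.27419148] [np.float64(0.199), np.float64(0.117), np.float64(0.2), np.float64(0.115)]
```

View pics/crop1.png

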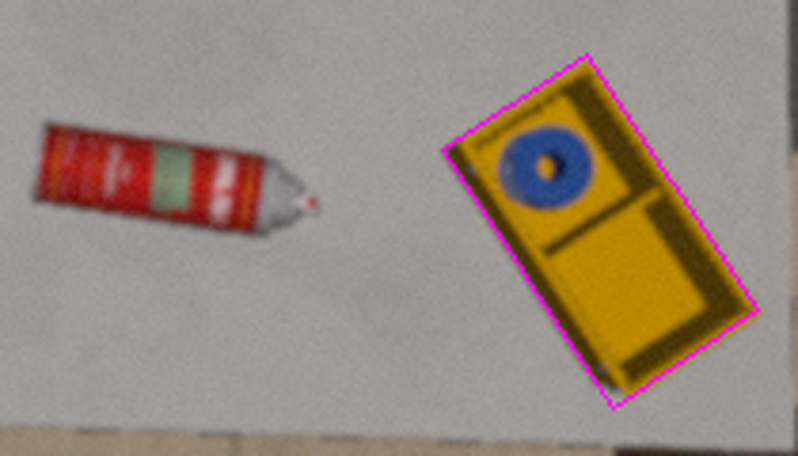

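The can checks out: red length 152 mm, nozzle tip within 3 mm of base + 198 mm, direction (-0.13,-0.99). The caddy rim's long edge measures 200 mm against 195 mm, so the bay centre is about (0.436,-0.307). I'll grip the can 146 mm from its base, near (0.489,-0.045).

Request:
jog_arm --pt "0.48 -0.93 0 -0.116 1" --pt "0.48 -0.93 0 -0.116 1" --pt "0.48 -0.93 0 -0.116 1" --squeeze 8

```text
time: 0.4
tool_pos: [0.2576, 0.4003, 0.2264]
tool_rot: [-3.14, 0.001, 2.527]
contact_force: [-0.3, 0.2, -0.4]
opening: 0.0915
grip_force: 0.0
```

Request:
jog_arm --pt "0.48 -0.93 0 -0.116 1" --pt "0.48 -0.93 0 -0.116 1" --pt "0.48 -0.93 0 -0.116 1"

```text
time: 0.7
tool_pos: [0.296, 0.3266, 0.2266]
tool_rot: [-3.141, 0.001, 2.345]
contact_force: [-0.5, 0.1, 1.1]
opening: 0.0916
grip_force: 0.0
```

Tracking well; continuing.

Request:
jog_arm --pt "0.48 -0.93 0 -0.116 1" --pt "0.48 -0.93 0 -0.116 1" --pt "0.48 -0.93 0 -0.116 1"

```text
time: 1.0
tool_pos: [0.3346, 0.2528, 0.2267]
tool_rot: [3.142, 0.001, 2.163]
contact_force: [-0.5, -0.2, 0.4]
opening: 0.0917
grip_force: 0.0
```

Request:
jog_arm --pt "0.48 -0.93 0 -0.116 1" --pt "0.48 -0.93 0 -0.116 1" --pt "0.48 -0.93 0 -0.116 1"

```text
time: 1.3
tool_pos: [0.3732, 0.1788, 0.2267]
tool_rot: [3.141, 0.0, 1.981]
contact_force: [0.1, -0.5, -0.3]
opening: 0.0917
grip_force: 0.0
```

Request:
jog_arm --pt "0.48 -0.93 0 -0.116 1" --pt "0.48 -0.93 0 -0.116 1" --pt "0.48 -0.93 0 -0.116 1"

```text
time: 1.6
tool_pos: [0.4118, 0.1047, 0.2266]
tool_rot: [3.141, 0.0, 1.8]
contact_force: [-0.7, -0.3, -0.4]
opening: 0.0921
grip_force: 0.0
```

Request:
jog_arm --pt "0.48 -0.93 0 -0.116 1" --pt "0.48 -0.93 0 -0.116 1" --pt "0.48 -0.93 0 -0.116 1"

```text
time: 1.9
tool_pos: [0.4503, 0.0304, 0.2265]
tool_rot: [3.141, 0.0, 1.618]
contact_force: [-0.7, 0.1, -0.8]
opening: 0.0919
grip_force: 0.0
```

Request:
jog_arm --pt "0.48 -0.93 -0.5 -0.116 1" --pt "0.48 -0.93 -0.5 -0.116 1" --pt "0.48 -0.93 -0.5 -0.116 1" --pt "0.48 -0.93 -0.5 -0.116 1" --pt "0.48 -0.93 -0.5 -0.116 1"

```text
time: 2.4
tool_pos: [0.4869, -0.0413, 0.1871]
tool_rot: [3.141, -0.001, 1.44]
contact_force: [-0.1, -1.3, -0.4]
opening: 0.0916
grip_force: 0.0
```

Request:
jog_arm --pt "0.03 -0.05 -0.5 0 1" --pt "0.03 -0.05 -1 0 1" --pt "0.03 -0.05 -1 0 1" --pt "0.03 -0.05 -1 0 1"

```text
time: 2.8
tool_pos: [0.4896, -0.0462, 0.1078]
tool_rot: [3.142, -0.0, 1.439]
contact_force: [0.4, -1.1, -0.6]
opening: 0.0915
grip_force: 0.0
```

Run:
```python
from h import *
cv2.imwrite("pics/w1.png",cams.read_camera("wrist"))
```

```text
(no output)
```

View pics/w1.png

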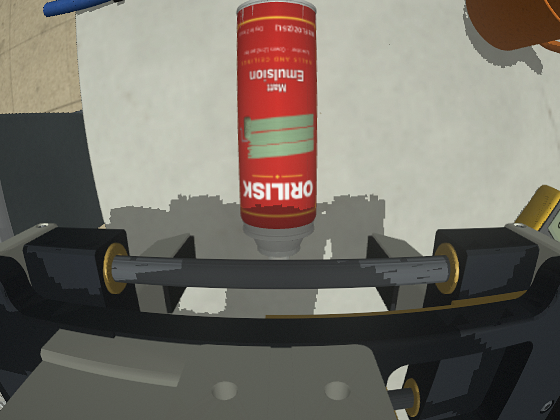

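The wrist view shows the can centred (column ~277) between the fingers (~175 and ~385) and parallel to them. The red/silver edge is at about (277,229), which I'll check along the axis.

Run:
```python
from h import *
c=cams.calibration("wrist");K=np.array(c["K"]);T=np.array(c["world_from_camera"])
for u,v,z in((277,229,.058),(277,3,.058),(239,120,.029),(317,120,.029)):
    d=np.array([u-K[0,2],v-K[1,2]])/K[0,0];r=np.hypot(*d);w=T[:3,:3]@np.r_[d/r*np.sin(r),np.cos(r)]
    print(u,v,(T[:3,3]+w*(z-T[2,3])/w[2]).round(4))
print(T[:3,3].round(3))
```

```text
277 229 [ 0.4876 -0.0498  0.058 ]
277 3 [0.5075 0.0998 0.058 ]
239 120 [0.4698 0.0261 0.029 ]
317 120 [0.5258 0.0186 0.029 ]
[0.498 0.019 0.266]
```

Request:
jog_arm --pt "0 0 -0.5 0 1" --pt "0 0 -0.7 0 1" --pt "0 0 -0.7 0 1"

```text
time: 3.15
tool_pos: [0.4895, -0.047, 0.0511]
tool_rot: [-3.141, -0.0, 1.438]
contact_force: [0.2, -0.1, -0.1]
opening: 0.0915
grip_force: 0.0
```

Request:
jog_arm --pt "0 0.03 -0.3 0 1" --pt "0 0.03 -0.375 0 1" --pt "0 0.03 -0.375 0 1" --pt "0 0.03 -0.375 0 -1" --pt "0 0.03 -0.375 0 -1" --pt "0 0.03 -0.375 0 -1" --pt "0 0.03 -0.375 0 -1" --pt "0 0.03 -0.375 0 -1" --pt "0 0.03 -0.375 0 -1" --squeeze 8

```text
time: 4.05
tool_pos: [0.4893, -0.045, 0.0209]
tool_rot: [-3.141, 0.0, 1.437]
contact_force: [-1.0, 0.4, 2.2]
opening: 0.0557
grip_force: 8.0
```

Gripped (8 N, opening 56 mm). Now I'll swing the nozzle end up on an arc about the base edge, the can pivoting between the pads.

Request:
jog_arm --pt "0 0.02 0.12 0 -1" --pt "0.01 0.06 0.23 0 -1" --pt "0.015 0.1 0.35 0 -1" --pt "0.02 0.15 0.46 0 -1" --pt "0.03 0.21 0.56 0 -1" --pt "0.04 0.28 0.67 0 -1" --pt "0.05 0.35 0.77 0 -1" --pt "0.055 0.42 0.86 0 -1" --pt "0.055 0.42 0.86 0 -1" --pt "0.055 0.42 0.86 0 -1"

```text
time: 5.05
tool_pos: [0.4942, -0.0112, 0.0897]
tool_rot: [3.14, 0.0, 1.438]
contact_force: [1.3, -1.2, -0.2]
opening: 0.0556
grip_force: 8.0
```

Run:
```python
from h import *
cv2.imwrite("pics/s2.png",cams.read_camera("scene")[100:300,120:400].repeat(2,0).repeat(2,1))
```

```text
(no output)
```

View pics/s2.png

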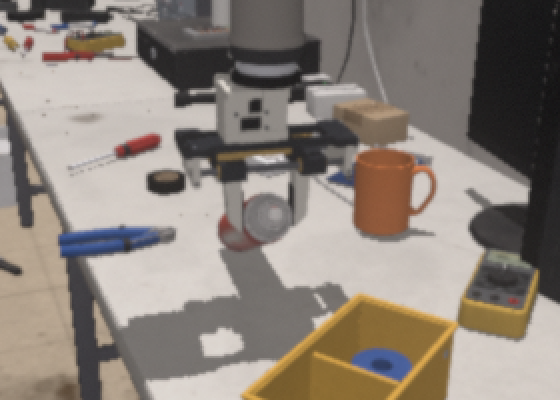

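The scene crop shows the can between the fingers, its silver end facing the camera at (268,218) and its red base lower and further back at (237,240). So it is pivoting. Continuing the arc to 60°.

Request:
jog_arm --pt "0.01 0.11 0.12 0 -1" --pt "0.03 0.23 0.22 0 -1" --pt "0.045 0.36 0.32 0 -1" --pt "0.06 0.5 0.4 0 -1" --pt "0.08 0.64 0.47 0 -1" --pt "0.1 0.79 0.53 0 -1" --pt "0.1 0.79 0.53 0 -1" --pt "0.1 0.79 0.53 0 -1"

```text
time: 5.9
tool_pos: [0.5027, 0.0528, 0.1333]
tool_rot: [3.139, 0.0, 1.439]
contact_force: [-2.0, -2.7, 7.7]
opening: 0.0559
grip_force: 8.0
```

Run:
```python
from h import *
a=cams.read_camera("scene")[100:300,130:400];b=cams.read_camera("wrist")
cv2.imwrite("pics/s3.png",np.hstack([cv2.resize(a,(405,300)),cv2.resize(b,(395,300))]))
```

```text
(no output)
```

View pics/s3.png

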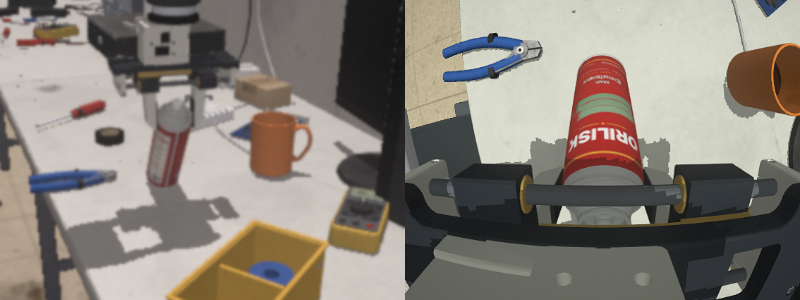

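The can now leans at about 60°, its base edge on the bench (scene half, base at (162,183)). I'll do the last 30°, slightly high to ease the downward push.

Request:
jog_arm --pt "0.02 0.16 0.06 0 -1" --pt "0.04 0.31 0.11 0 -1" --pt "0.06 0.47 0.12 0 -1" --pt "0.08 0.63 0.13 0 -1" --pt "0.1 0.79 0.12 0 -1" --pt "0.12 0.94 0.1 0 -1" --pt "0.12 0.94 0.1 0 -1" --pt "0.12 0.94 0.1 0 -1"

```text
time: 6.8
tool_pos: [0.5121, 0.1291, 0.1407]
tool_rot: [3.14, -0.002, 1.439]
contact_force: [-0.6, 0.7, 7.4]
opening: 0.0555
grip_force: 8.0
```

Run:
```python
from h import *
a=cams.read_camera("scene")[60:240,130:350];b=cams.read_camera("wrist")
cv2.imwrite("pics/s4.png",np.hstack([cv2.resize(a,(403,330),interpolation=cv2.INTER_CUBIC),cv2.resize(b,(395,330))]))
```

```text
(no output)
```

View pics/s4.png

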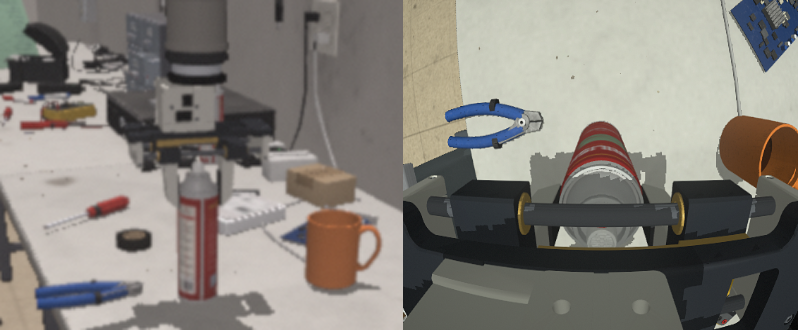

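The can looks upright in both halves: scene base at (198,298), neck at (197,170), tool above it. I'll check the tilt from the far base edge seen by the wrist camera.

```bash
cat >> h.py <<'E'
def wproj(c,p):
    K=np.array(c["K"]);T=np.linalg.inv(np.array(c["world_from_camera"]));q=T[:3,:3]@np.array(p)+T[:3,3]
    r=np.arctan2(np.hypot(q[0],q[1]),q[2]);return q[:2]/np.hypot(q[0],q[1])*r*K[0,0]+K[:2,2]
def redmask(im):
    h=cv2.cvtColor(im,cv2.COLOR_BGR2HSV);return cv2.inRange(h,(0,140,50),(6,255,255))|cv2.inRange(h,(173,140,50),(180,255,255))
E
python3 - <<'E'
from h import *
s=readout.observe();p=np.array(s["tool_pos"]);print(p.round(4),np.round(s["contact_force"],1))
c=cams.calibration("wrist");im=cams.read_camera("wrist")
u=np.array([.13,.99])
for tilt in(-.2,-.1,0,.1,.2):
    # tilt: base swung toward +u; grip point at 145 mm above base
    g=np.r_[p[:2],p[2]+.008];a=np.array([-u[0]*np.sin(tilt),-u[1]*np.sin(tilt),np.cos(tilt)]);e=np.r_[u*np.cos(tilt),np.sin(tilt)]
    print(tilt,"far base edge",wproj(c,g-.145*a+.029*e).round(1),"z",(g-.145*a)[2].round(4))
m=redmask(im);m[:,:200]=0;m[:,360:]=0
n,l,st,ce=cv2.connectedComponentsWithStats(m);i=1+st[1:,4].argmax();print("red blob",st[i])
sc=cams.read_camera("scene");c=cams.calibration("scene");m=redmask(sc)
m[:150]=0;m[:,:200]=0;m[:,270:]=0
cs=max(cv2.findContours(m,0,1)[0],key=cv2.contourArea);r=cv2.minAreaRect(cs);print("scene",r)
print("expected axis px",proj(c,[*p[:2],0]),proj(c,[*p[:2],.153]))
E
```

```text
[0.5121 0.1289 0.1407] [-0.2  1.   7. ]
-0.2 far base edge [280.4 196. ] z 0.0066
-0.1 far base edge [280.4 180.6] z 0.0044
0 far base edge [280.3 165.2] z 0.0037
0.1 far base edge [280.3 149.9] z 0.0044
0.2 far base edge [280.3 134.6] z 0.0066
red blob [ 223  187  116   60 1160]
scene ((244.0, 176.0), (6.0, 2.0), 90.0)
expected axis px [238.01233816 221.89950524] [237.42933505 166.57187998]
```

The far base edge is seen near row 155 against 165 for upright, so the can leans about 0.06 rad back towards -y. I'll nudge the top +7 mm in y with a light grip, then open a little so it settles flat.

Request:
jog_arm --pt "0.01 0.04 0 0 -1" --pt "0.01 0.08 0 0 -1" --pt "0.01 0.08 0 0 -1" --pt "0.01 0.08 0 0 -1" --pt "0.01 0.08 0 0 0.4" --pt "0.01 0.08 0 0 0.4" --pt "0.01 0.08 0 0 0.4" --pt "0.01 0.08 0 0 0.4" --pt "0.01 0.08 0 0 0.4" --pt "0.01 0.08 0 0 0.4" --squeeze 4

```text
time: 8.0
tool_pos: [0.5122, 0.1334, 0.1399]
tool_rot: [-3.142, 0.0, 1.437]
contact_force: [0.4, -0.9, -0.8]
opening: 0.0641
grip_force: 0.0
```

Run:
```python
from h import *
s=readout.observe();p=np.array(s["tool_pos"]);c=cams.calibration("wrist");b=cams.read_camera("wrist");a=cams.read_camera("scene")
u=np.array([.13,.99])
print("flat can far base edge at row",wproj(c,np.r_[p[:2]+.029*u,0]),"shoulder far edge",wproj(c,np.r_[p[:2]+.029*u,.153]),"nozzle",wproj(c,np.r_[p[:2],.198]))
cv2.imwrite("pics/w5.png",b[120:370,130:430].repeat(2,0).repeat(2,1))
print(np.round(s["contact_force"],1))
```

```text
flat can far base edge at row [280.55449727 164.58332482] shoulder far edge [280.87415141 205.50675718] nozzle [281.28664207 314.33673971]
[ 0.4 -0.9 -0.8]
```

View pics/w5.png

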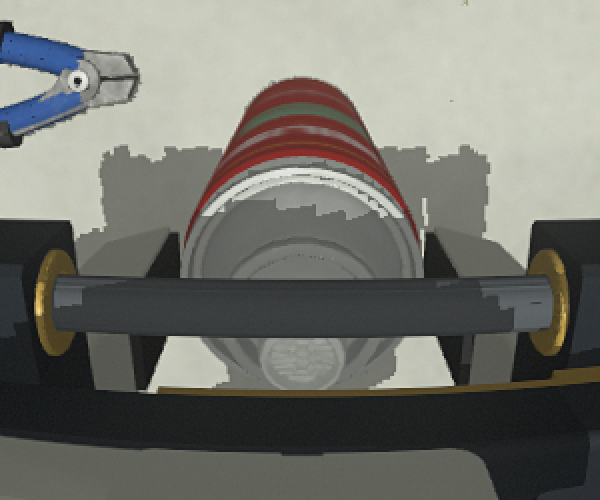

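Let go and standing on its base: the base far edge (row 158), shoulder (202) and nozzle (301) all sit slightly beyond the predicted rows. That means the can is about 4 mm further +y, not tilted. I'll open fully, recentre, and regrip the upper end firmly.

Request:
jog_arm --pt "0 0 0 0 1" --pt "0 0 0 0 1" --pt "0 0 0 0 1" --pt "0.01 0.06 0 0 1" --pt "0.01 0.06 -0.03 0 1" --pt "0.01 0.06 -0.03 0 -1" --pt "0.01 0.06 -0.03 0 -1" --pt "0.01 0.06 -0.03 0 -1" --pt "0.01 0.06 -0.03 0 -1" --pt "0.01 0.06 -0.03 0 -1" --pt "0.01 0.06 -0.03 0 -1" --squeeze 20

```text
time: 9.2
tool_pos: [0.5131, 0.1383, 0.1375]
tool_rot: [3.142, 0.0, 1.437]
contact_force: [-0.3, 0.3, -0.4]
opening: 0.0554
grip_force: 20.0
```

Request:
jog_arm --pt "0 0 0.3 0 -1" --pt "0 0 0.7 0 -1" --pt "0 0 1 0 -1" --pt "0 0 1 0 -1"

```text
time: 9.6
tool_pos: [0.5147, 0.1385, 0.2205]
tool_rot: [3.135, -0.002, 1.437]
contact_force: [0.6, 0.7, -1.7]
opening: 0.0556
grip_force: 20.0
```

Request:
jog_arm --pt "0 -0.2 0.3 0 -1" --pt "-0.1 -0.5 0.5 0 -1" --pt "-0.16 -0.93 0.5 0 -1" --pt "-0.16 -0.93 0.5 0 -1"

```text
time: 10.0
tool_pos: [0.4994, 0.061, 0.2564]
tool_rot: [-3.14, 0.002, 1.434]
contact_force: [0.6, -0.0, -3.1]
opening: 0.0552
grip_force: 20.0
```

Request:
jog_arm --pt "-0.08 -0.46 0 0 -1" --pt "-0.16 -0.93 0 0 -1" --pt "-0.16 -0.93 0 0 -1"

```text
time: 10.3
tool_pos: [0.4865, -0.0134, 0.2559]
tool_rot: [-3.139, 0.001, 1.434]
contact_force: [-0.0, 0.6, -1.8]
opening: 0.0553
grip_force: 20.0
```

Request:
jog_arm --pt "-0.08 -0.46 0 0 -1" --pt "-0.16 -0.93 0 0 -1" --pt "-0.16 -0.93 0 0 -1"

```text
time: 10.6
tool_pos: [0.474, -0.0874, 0.2562]
tool_rot: [-3.14, 0.001, 1.434]
contact_force: [0.4, 1.0, -1.9]
opening: 0.0555
grip_force: 20.0
```

Request:
jog_arm --pt "-0.08 -0.46 0 0 -1" --pt "-0.16 -0.93 0 0 -1" --pt "-0.16 -0.93 0 0 -1"

```text
time: 10.9
tool_pos: [0.4615, -0.1616, 0.2563]
tool_rot: [-3.14, 0.0, 1.434]
contact_force: [-0.2, 0.2, -1.9]
opening: 0.0552
grip_force: 20.0
```

Request:
jog_arm --pt "-0.08 -0.46 0 0 -1" --pt "-0.16 -0.93 0 0 -1" --pt "-0.16 -0.93 0 0 -1" --pt "-0.16 -0.93 0 0 -1"

```text
time: 11.3
tool_pos: [0.4492, -0.2327, 0.2565]
tool_rot: [-3.14, -0.002, 1.436]
contact_force: [-0.3, -0.5, -1.6]
opening: 0.0556
grip_force: 20.0
```

Run:
```python
from h import *
a=cams.read_camera("scene")[60:400,150:430];b=cams.read_camera("wrist")
cv2.imwrite("pics/s6.png",np.hstack([cv2.resize(a,(330,400)),cv2.resize(b,(470,400))]))
```

```text
(no output)
```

View pics/s6.png

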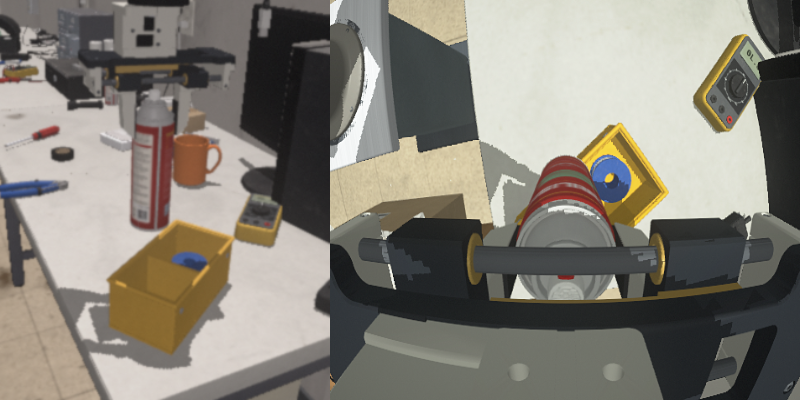

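The can hangs upright beside the caddy (scene half, base at (150,228), left rim corner at (108,282)). I'll check the caddy estimate against the scene camera while moving over the bay.

Request:
jog_arm --pt "-0.08 -0.46 0 0 -1" --pt "-0.16 -0.93 0 0 -1" --pt "-0.16 -0.93 0 0 -1" --pt "-0.16 -0.93 0 0 -1"

```text
time: 11.8
tool_pos: [0.4365, -0.3071, 0.2571]
tool_rot: [-3.141, -0.001, 1.437]
contact_force: [-0.3, 0.6, -2.0]
opening: 0.0557
grip_force: 20.0
```

Run:
```python
from h import *
C=np.array([.475,-.281]);u=np.array([-.833,-.554]);n=np.array([-.554,.833])
c=cams.calibration("scene");im=cv2.imread("pics/scene0.png")
for a,b in((1,1),(1,-1),(-1,-1),(-1,1)):
    p=proj(c,[*(C+a*.0975*u+b*.05*n),.08]);print(p.round(1));cv2.circle(im,tuple(p.round().astype(int)),1,(255,0,255),-1)
p=proj(c,[*(C+.0475*u),.005]);cv2.circle(im,tuple(p.round().astype(int)),1,(0,255,0),-1)
s=readout.observe();P=np.array(s["tool_pos"]);print(P.round(4))
c=cams.calibration("wrist");b=cams.read_camera("wrist");t=np.array([.13,.99])
z0=P[2]-.1375
for nm,z,o in(("base",0,.029),("shoulder",.153,.029),("nozzle",.198,0)):print(nm,wproj(c,np.r_[P[:2]+o*t,z0+z]).round(1))
A=im[220:370,230:370]
cv2.imwrite("pics/s7.png",np.hstack([cv2.resize(A,(392,420),interpolation=cv2.INTER_CUBIC),cv2.resize(b[100:340,150:383],(408,420))]))
```

```text
[244.8 298.2]
[301.2 321. ]
[350.7 262.9]
[302.3 248. ]
[ 0.4365 -0.3071  0.2571]
base [280.6 165.1]
shoulder [280.9 206.7]
nozzle [281.2 317.8]
```

View pics/s7.png

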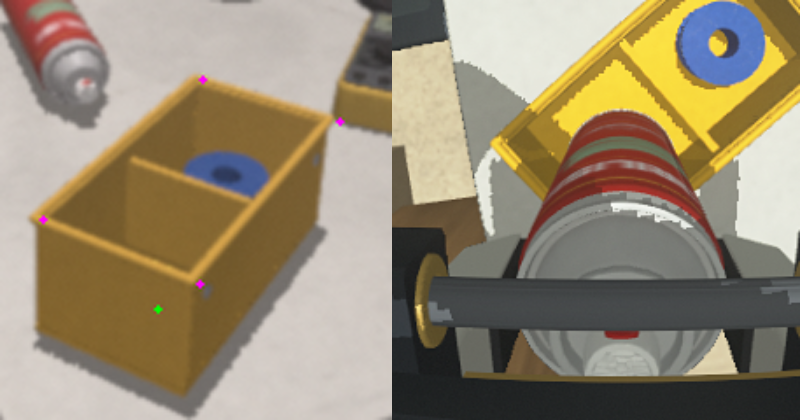

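Predicted rim corners lie about 3 px (≈4 mm) right of the true ones. I'll shift the target 3 mm in -x. The wrist half shows the can upright and centred under the tool (base row ~163 against 165). Lowering.

Request:
jog_arm --pt "-0.04 0.01 -0.15 0 -1" --pt "-0.04 0.01 -0.4 0 -1" --pt "-0.04 0.01 -0.7 0 -1" --pt "-0.04 0.01 -1 0 -1" --pt "-0.04 0.01 -1 0 -1" --pt "-0.04 0.01 -1 0 -1"

```text
time: 12.45
tool_pos: [0.4336, -0.3062, 0.1781]
tool_rot: [3.141, -0.0, 1.439]
contact_force: [-0.2, 0.0, -1.3]
opening: 0.0555
grip_force: 20.0
```

Request:
jog_arm --pt "0 0 -0.1 0 -1" --pt "0 0 -0.2 0 -1" --pt "0 0 -0.3 0 -1" --pt "0 0 -0.36 0 -1" --pt "0 0 -0.39 0 -1" --pt "0 0 -0.39 0 -1" --pt "0 0 -0.39 0 -1"

```text
time: 13.15
tool_pos: [0.4332, -0.3074, 0.1465]
tool_rot: [3.141, 0.0, 1.437]
contact_force: [1.2, 0.2, -1.5]
opening: 0.0554
grip_force: 20.0
```

Still hanging freely (-1.5 N), about 4 mm above the floor; lowering gently to contact.

Request:
jog_arm --pt "0 0 -0.02 0 -1" --pt "0 0 -0.035 0 -1" --pt "0 0 -0.05 0 -1" --pt "0 0 -0.05 0 -1"

```text
time: 13.55
tool_pos: [0.4332, -0.3074, 0.1429]
tool_rot: [3.141, 0.0, 1.437]
contact_force: [-1.0, 1.2, 2.9]
opening: 0.0554
grip_force: 20.0
```

Touchdown: force is up by about 4 N at the expected height (0.1429 m). Easing the grip, opening slowly, then rising clear.

Request:
jog_arm --pt "0 0 0 0 -1" --pt "0 0 0 0 -1" --pt "0 0 0 0 0.4" --pt "0 0 0 0 0.4" --pt "0 0 0 0 0.4" --pt "0 0 0 0 0.4" --pt "0 0 0 0 1" --pt "0 0 0 0 1" --pt "0 0 0 0 1" --pt "0 0 0 0 1" --squeeze 4

```text
time: 14.55
tool_pos: [0.4331, -0.3073, 0.1423]
tool_rot: [3.141, 0.0, 1.437]
contact_force: [1.1, -0.3, 0.1]
opening: 0.09
grip_force: 0.0
```

Request:
jog_arm --pt "0 0 0.15 0 1" --pt "0 0 0.4 0 1" --pt "0 0 0.7 0 1" --pt "0 0 1 0 1" --pt "0 0 1 0 1" --pt "0 0 1 0 1"

```text
time: 15.15
tool_pos: [0.4332, -0.3074, 0.2231]
tool_rot: [3.14, 0.001, 1.437]
contact_force: [0.5, 0.0, -1.2]
opening: 0.092
grip_force: 0.0
```

Run:
```python
from h import *
a=cams.read_camera("scene")[100:370,130:400];b=cams.read_camera("wrist")
cv2.imwrite("pics/s8.png",np.hstack([cv2.resize(a,(400,400),interpolation=cv2.INTER_CUBIC),cv2.resize(b,(400,400))]))
print(readout.observe()["time"])
```

```text
15.25
```

View pics/s8.png

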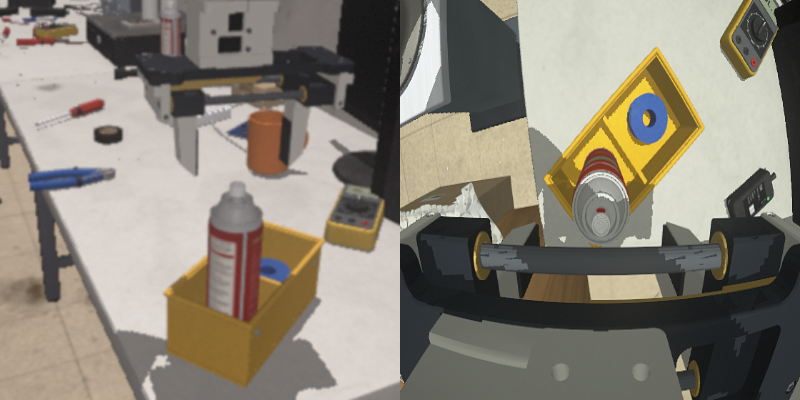

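The can stands upright in the empty bay (scene half, (235,260)) with the gripper well clear and the other items where they were.

```bash
python3 -c "
from cell import ticket
print(ticket.hand_in())"
```

```text
the job is handed in; nothing more can be done
None
```

The can was stood upright on the bench, let go, regripped from above and set down upright in the caddy's empty bay; I handed the job in at about 15 s, with the gripper clear, and no verdict was shown.

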